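# Meter four mandarins from the gravity feeder into a pan

## Task

Stand the pan on the cart under the feeder's bays while the gate is still shut, then slide the gate open just far enough to let exactly four of the six mandarins drop into the pan, and push the gate fully shut again with the other two still in the feeder. Do not touch the fruit, and leave the bottle, bowl and jar where they are.

Things in the scene. Friction and masses are not known exactly. Their poses are not given: they have to be found in the camera images.
- feeder: Fixed gravity feeder. Origin on the table under the middle of its row of four square bays; own y runs along the row, -x is its front (robot side). Bays open at top and bottom, 63 mm inside, 66 mm pitch, centres at y = -99, -33, 33, 99 mm, x = 0; walls 3 mm, z = 133 to 250 mm, clear front and back, steel dividers; outside 69 mm (x) by 267 mm (y). Under the gate it is open except at the column
- lip (a point): Middle of the front edge of the steel lip that flares forward from the top of the bays along their whole length (267 mm): feeder x = -67, y = 0, z = 277 mm; it slopes down to x = -33, z = 245 mm. It overhangs the gate's grip, so a gripper must lean back towards the feeder's front by about 30 to 40 degrees
- gate (a joint): Flat slide gate closing all bays from below (plate z = 125 to 131 mm). 0 = shut; grows in metres as it slides towards the feeder's +y, stop at 0.235. Bays open one after another from the feeder's -y end: opening s uncovers the first s of the row. A bay drops its fruit when its 66 mm are uncovered, and carries it while under 30 mm are. Needs 2 to 6 N, stays where left
- gate_grip (a point): Middle of the gate's grip, a square upright post 16 x 16 mm, z = 131 to 186 mm (this point at z = 164 mm), standing on a 30 mm wide tongue of the gate (top at z = 131 mm, reaching out to feeder x = -83 mm). The post is at feeder x = -70 mm, y = -100 mm + gate opening; it moves with the gate
- bay_centre (a point): Point at the gate's underside (z = 125 mm) below the middle of the first three bays from the feeder's -y end (feeder x = 0, y = -33 mm); does not move with the gate. The space below is free of the feeder but for its rear column (40 mm round, at feeder x = 170, y = 0) on a foot plate (feeder x = 130 to 240, y = -110 to 110 mm, 12 mm high); arms join column and bays behind the bays, z = 205 to 235 mm
- pan: Loose aluminium saute pan, 0.35 to 0.55 kg, 220 mm across the rim, 196 mm at the foot, 60 mm high, wall 4 mm, floor 5 mm. Origin at the centre of its underside; its straight handle points along its own -x
- pan_grip (a point): Good point to grip the pan's handle: pan x = -150 mm, z = 50 mm. The handle is a level bar 18 mm wide, 22 mm high (z = 39 to 61 mm), from x = -106 to -193 mm
- blank: Fixed square steel cover, 62 mm, at z = 240 to 254 mm on top of the one bay that is empty; origin at its centre. The other three bays hold two fruits each, one on the other
- bottle: Bystander: bottle, 76 mm across, 250 mm high, origin at the centre of its underside
- bowl: Bystander: white bowl, 100 mm across, 50 mm high, origin at the centre of its underside
- jar: Bystander: jar, 72 mm across, 110 mm high, origin at the centre of its underside
- fruit1_center (a point): Centre of one of six alike mandarins, 60 mm balls, 0.11 kg; each starts in the feeder (lower centres at z = 161 mm, upper at 221 mm)
- fruit2_center (a point): Centre of one of six alike mandarins, 60 mm balls, 0.11 kg; each starts in the feeder (lower centres at z = 161 mm, upper at 221 mm)
- fruit3_center (a point): Centre of one of six alike mandarins, 60 mm balls, 0.11 kg; each starts in the feeder (lower centres at z = 161 mm, upper at 221 mm)
- fruit4_center (a point): Centre of one of six alike mandarins, 60 mm balls, 0.11 kg; each starts in the feeder (lower centres at z = 161 mm, upper at 221 mm)
- fruit5_center (a point): Centre of one of six alike mandarins, 60 mm balls, 0.11 kg; each starts in the feeder (lower centres at z = 161 mm, upper at 221 mm)
- fruit6_center (a point): Centre of one of six alike mandarins, 60 mm balls, 0.11 kg; each starts in the feeder (lower centres at z = 161 mm, upper at 221 mm)
Things that resemble listed ones, but are neither listed nor needed, are in the scene too. Leave any brown or pink look-alike of the part that bears fruit6_center alone.

How it is judged:
On the way:
1. the pan stands under the feeder's bays (centres within 90 mm), gate still shut (under 20 mm), all fruit in the feeder (horizontal distance between pan and bay_centre below 0.09 m and height (world z) of pan below 0.01 m and value of joint gate below 0.02 m and horizontal distance between each of fruit1_center, fruit2_center, fruit3_center, fruit4_center, fruit5_center, fruit6_center and feeder below 0.14 m and height (world z) of each of fruit1_center, fruit2_center, fruit3_center, fruit4_center, fruit5_center, fruit6_center above 0.145 m), for 0.2 s.
At the end, for the whole second after the job is handed in: Exactly four mandarins in the pan (within 95 mm of its axis, under 115 mm above its underside), two still in the feeder's bays, gate shut within 8 mm, pan upright (0.1 rad) and still on the cart; bottle, bowl and jar within 30 mm of their starts; fruit at rest (((horizontal distance between each of fruit1_center, fruit2_center, fruit3_center, fruit4_center and pan below 0.095 m and z of each of fruit1_center, fruit2_center, fruit3_center, fruit4_center in the frame of pan below 0.115 m and horizontal distance between each of fruit5_center, fruit6_center and feeder below 0.14 m and height (world z) of each of fruit5_center, fruit6_center above 0.145 m) or (horizontal distance between each of fruit1_center, fruit2_center, fruit3_center, fruit5_center and pan below 0.095 m and z of each of fruit1_center, fruit2_center, fruit3_center, fruit5_center in the frame of pan below 0.115 m and horizontal distance between each of fruit4_center, fruit6_center and feeder below 0.14 m and height (world z) of each of fruit4_center, fruit6_center above 0.145 m) or (horizontal distance between each of fruit1_center, fruit2_center, fruit3_center, fruit6_center and pan below 0.095 m and z of each of fruit1_center, fruit2_center, fruit3_center, fruit6_center in the frame of pan below 0.115 m and horizontal distance between each of fruit4_center, fruit5_center and feeder below 0.14 m and height (world z) of each of fruit4_center, fruit5_center above 0.145 m) or (horizontal distance between each of fruit1_center, fruit2_center, fruit4_center, fruit5_center and pan below 0.095 m and z of each of fruit1_center, fruit2_center, fruit4_center, fruit5_center in the frame of pan below 0.115 m and horizontal distance between each of fruit3_center, fruit6_center and feeder below 0.14 m and height (world z) of each of fruit3_center, fruit6_center above 0.145 m) or (horizontal distance between each of fruit1_center, fruit2_center, fruit4_center, fruit6_center and pan below 0.095 m and z of each of fruit1_center, fruit2_center, fruit4_center, fruit6_center in the frame of pan below 0.115 m and horizontal distance between each of fruit3_center, fruit5_center and feeder below 0.14 m and height (world z) of each of fruit3_center, fruit5_center above 0.145 m) or (horizontal distance between each of fruit1_center, fruit2_center, fruit5_center, fruit6_center and pan below 0.095 m and z of each of fruit1_center, fruit2_center, fruit5_center, fruit6_center in the frame of pan below 0.115 m and horizontal distance between each of fruit3_center, fruit4_center and feeder below 0.14 m and height (world z) of each of fruit3_center, fruit4_center above 0.145 m) or (horizontal distance between each of fruit1_center, fruit3_center, fruit4_center, fruit5_center and pan below 0.095 m and z of each of fruit1_center, fruit3_center, fruit4_center, fruit5_center in the frame of pan below 0.115 m and horizontal distance between each of fruit2_center, fruit6_center and feeder below 0.14 m and height (world z) of each of fruit2_center, fruit6_center above 0.145 m) or (horizontal distance between each of fruit1_center, fruit3_center, fruit4_center, fruit6_center and pan below 0.095 m and z of each of fruit1_center, fruit3_center, fruit4_center, fruit6_center in the frame of pan below 0.115 m and horizontal distance between each of fruit2_center, fruit5_center and feeder below 0.14 m and height (world z) of each of fruit2_center, fruit5_center above 0.145 m) or (horizontal distance between each of fruit1_center, fruit3_center, fruit5_center, fruit6_center and pan below 0.095 m and z of each of fruit1_center, fruit3_center, fruit5_center, fruit6_center in the frame of pan below 0.115 m and horizontal distance between each of fruit2_center, fruit4_center and feeder below 0.14 m and height (world z) of each of fruit2_center, fruit4_center above 0.145 m) or (horizontal distance between each of fruit1_center, fruit4_center, fruit5_center, fruit6_center and pan below 0.095 m and z of each of fruit1_center, fruit4_center, fruit5_center, fruit6_center in the frame of pan below 0.115 m and horizontal distance between each of fruit2_center, fruit3_center and feeder below 0.14 m and height (world z) of each of fruit2_center, fruit3_center above 0.145 m) or (horizontal distance between each of fruit1_center, fruit6_center and feeder below 0.14 m and height (world z) of each of fruit1_center, fruit6_center above 0.145 m and horizontal distance between each of fruit2_center, fruit3_center, fruit4_center, fruit5_center and pan below 0.095 m and z of each of fruit2_center, fruit3_center, fruit4_center, fruit5_center in the frame of pan below 0.115 m) or (horizontal distance between each of fruit1_center, fruit5_center and feeder below 0.14 m and height (world z) of each of fruit1_center, fruit5_center above 0.145 m and horizontal distance between each of fruit2_center, fruit3_center, fruit4_center, fruit6_center and pan below 0.095 m and z of each of fruit2_center, fruit3_center, fruit4_center, fruit6_center in the frame of pan below 0.115 m) or (horizontal distance between each of fruit1_center, fruit4_center and feeder below 0.14 m and height (world z) of each of fruit1_center, fruit4_center above 0.145 m and horizontal distance between each of fruit2_center, fruit3_center, fruit5_center, fruit6_center and pan below 0.095 m and z of each of fruit2_center, fruit3_center, fruit5_center, fruit6_center in the frame of pan below 0.115 m) or (horizontal distance between each of fruit1_center, fruit3_center and feeder below 0.14 m and height (world z) of each of fruit1_center, fruit3_center above 0.145 m and horizontal distance between each of fruit2_center, fruit4_center, fruit5_center, fruit6_center and pan below 0.095 m and z of each of fruit2_center, fruit4_center, fruit5_center, fruit6_center in the frame of pan below 0.115 m) or (horizontal distance between each of fruit1_center, fruit2_center and feeder below 0.14 m and height (world z) of each of fruit1_center, fruit2_center above 0.145 m and horizontal distance between each of fruit3_center, fruit4_center, fruit5_center, fruit6_center and pan below 0.095 m and z of each of fruit3_center, fruit4_center, fruit5_center, fruit6_center in the frame of pan below 0.115 m)) and value of joint gate below 0.008 m and angle between pan's own z axis and vertical below 0.1 rad and height (world z) of pan below 0.01 m and linear speed of pan below 0.02 m/s and distance of each of bottle, bowl, jar from where it was at the start of the episode below 0.03 m and linear speed of each of fruit1, fruit2, fruit3, fruit4, fruit5, fruit6 below 0.1 m/s); the robot touches nothing.
It fails at once if the bottle is pushed more than 30 mm or tipped (distance of bottle from where it was at the start of the episode above 0.03 m or angle between bottle's own z axis and vertical above 0.35 rad).
It fails at once if the bowl is pushed more than 30 mm or tipped (distance of bowl from where it was at the start of the episode above 0.03 m or angle between bowl's own z axis and vertical above 0.35 rad).
It fails at once if the jar is pushed more than 30 mm or tipped (distance of jar from where it was at the start of the episode above 0.03 m or angle between jar's own z axis and vertical above 0.35 rad).
It fails at once if the robot touches a mandarin (contact force between any of the fingers, the arm and fruit1 above 1 N or contact force between any of the fingers, the arm and fruit2 above 1 N or contact force between any of the fingers, the arm and fruit3 above 1 N or contact force between any of the fingers, the arm and fruit4 above 1 N or contact force between any of the fingers, the arm and fruit5 above 1 N or contact force between any of the fingers, the arm and fruit6 above 1 N).
It also fails if it takes over 67 s, if anything falls off the work surface, if the arm or the gripper's body presses on something with over 40 N, if the wrist force passes 120 N, or if a joint passes its speed limit or range.

## Robot

A 6-joint arm with a two-finger parallel gripper is mounted at the origin on the work surface. World frame = base frame: x ahead of the robot, y to its left, z up, the work surface at z = 0. Lengths are in m, angles in rad, forces in N, time in s.
With the tool pointing down it reaches from about 0.35 to 0.975 m from the base axis. Payload 4.9 kg.
Tool frame: the origin (TCP) lies between the finger pads; the fingertips stand 22 mm ahead of it and the grasp point (between the pads) lies 3 mm ahead of it; z points along the fingers, y is the line along which they close (so a half turn about z gives the same grasp; the last joint's range is limited). The gripper opens to 85 mm and grips with 20 to 120 N. Pads are 22 mm wide; open, the fingers measure 114 mm over their backs; the gripper's body (76 mm by 85 mm) begins 54 mm behind the grasp point. The pads swing forward as they close: fully open they stand 13 mm farther back than shut.
Start: joints at [-1.395, 0.053, 1.613, -0, 1.476, -0.119], TCP at [0.182, -0.598, 0.253] pointing down, gripper open.
Joint ranges: [-3.01, 3.01], [-1.01, 2.22], [0.06, 2.58], [-1.02, 4.17], [0.09, 2.62], [-3.14, 3.14]. Speed limits (rad/s): [2.57, 2.57, 3.14, 3.14, 3.14, 3.14].

## Interface

Orientations are given as a unit quaternion [w, x, y, z].
In Python, from plant import state, grab_frame, get_calibration, job_done, recognise, regions_of gives the robot as it stands.
- The arm moves only by the tool apply_moves, never from a script. Its argument "targets" is a list of rows, each an object with "translation": the shift along the tool's x, y, z normalised to -1 to 1, where 1 is 100 mm, a list of three; "twist": the turn about the tool's z normalised to -1 to 1, where 1 is 0.1 rad; "hand": the opening, from 0 (shut) to 1 (fully open). A call has 1 to 8 rows; each row shifts and turns the commanded pose from where the row before left it, along the tool's axes as they then stand; what a row does not reach is not made up. A row lasts 1/10 s, in which the tool goes at most 50 mm and 8.59 degrees, less where a joint would pass 70% of its speed; a pose out of reach is approached as far as the arm can. A call with a number of a shift or a turn outside -1 to 1 is refused whole. A call with a gripper value outside its range is refused whole. The fingers move at their own pace and stop on an object; the grip force is fixed at half the most. Time passes only in rows, so rows that do not move let the fingers close. It gives the time, the measured TCP pose, the force, the opening and the grip force at its end, in the units of the state.
- state(): the state, without advancing time (a new reading comes with each control period).
- grab_frame(name): name is "scene" or "top" or "wrist"; returns the picture (480x640x3 uint8, red, green, blue); there is no depth.
- get_calibration(name): a dict with "camera_matrix" (3x3 intrinsics, pixels), "pose" (4x4, takes a point from camera to world coordinates). Camera axes: x right, y up, looking along -z (the intrinsics and any distortion apply to the point x, -y, -z); pixel columns grow to the right and rows downward; lengths in m; the calibration is good to about 2 mm. A picture is of the moment at which its call begins: read the wrist's pose just before it. get_calibration takes no time and is no camera call; for the wrist camera it gives the pose at the moment of the call.
- job_done(): hands the job in; it is judged then, once.
Trained networks look in the newest picture that a camera, given by its name, has taken for a name from the list of things; names that differ only in an ending like _2 or _b are one class to them, and where a whole thing is asked for, a point or a joint stands for the part that bears it (a point fixed in the world has none). Each returns a list of dicts, best first, with "score" (0 to 1); they miss things now and then, are a little off and sometimes report something else, mostly with a low value. They report only what shows in the picture. A call takes as long as a camera call. They do not tell look-alikes from the thing itself.
- recognise(camera, query): "point" ([x, y, z] in m, in world coordinates, good to about 4 mm: the middle of the surface that is visible of it).
- regions_of(camera, query): "pixels" (480x640 bool, what is visible of it).
The state is a dict: "time": time; "joint_pos": joint angles; "joint_vel": joint speeds; "joint_efforts": joint torques, N m; "tool_pos": TCP position; "tool_rot": TCP orientation; "contact_force": force on the tool from outside, world axes, zero at the start; "ft_torque": the same for the moment, N m; "gripper_width": opening from 0.0 (shut) to 1.0 (fully open); "grasp_force": force on a finger pad.
Only numpy, scipy, OpenCV 4.12 (cv2) and the standard library are available. Lean on these libraries where they do the work, as an engineer would, in place of code of your own. Each camera call takes 0.05 s, during which the arm holds its last target. There are 200 camera calls.

## Working session

There is one attempt and no reset: what is moved stays moved. The work goes in short steps, Python scripts to look and compute and a tool call to move; the robot and the scene stay as the last step left them, time stands still between calls to the robot, and variables do not carry over. Pictures are saved under pics/ and viewed, at most 12 in all, crops included, and the job is handed in when it is done.

Besides the shell and the picture viewer there is one more tool, called after "Request:" as name(argument=value, ...) on one line, values as JSON. apply_moves: Moves the arm, as the interface text tells. Its arguments: {"type":"object","properties":{"targets":{"type":"array"}},"required":["targets"]}

```bash
mkdir -p pics; ls
cat > h.py <<'E'
import numpy as np, cv2
from plant import *
def save(cam,fn):
    f=grab_frame(cam); cv2.imwrite('pics/'+fn,f[:,:,::-1]); return f
def proj(cam,P):
    c=get_calibration(cam);K=np.array(c['camera_matrix']);T=np.linalg.inv(np.array(c['pose']))
    p=T[:3,:3]@np.asarray(P,float)+T[:3,3];p=p*[1,-1,-1];u=K@p;return u[:2]/u[2]
def ray(cam,uv,z):
    c=get_calibration(cam);K=np.array(c['camera_matrix']);T=np.array(c['pose'])
    d=np.linalg.solve(K,[uv[0],uv[1],1])*[1,-1,-1];d=T[:3,:3]@d;o=T[:3,3];return o+d*(z-o[2])/d[2]
E
python3 - <<'E'
from h import *
a=save('scene','s.png');b=save('top','t.png')
cv2.imwrite('pics/st.png',np.vstack([cv2.resize(a,(400,300)),cv2.resize(b,(400,300))])[:,:,::-1])
for cam in ['scene','top']:
    for q in ['feeder','lip','gate','gate_grip','bay_centre','pan','pan_grip','blank','bottle','bowl','jar','fruit1_center']:
        try:print(cam,q,[(np.round(r['point'],3).tolist(),round(r['score'],2),np.round(proj(cam,r['point'])).tolist()) for r in recognise(cam,q)][:9])
        except Exception as e:print(cam,q,e)
print(state())
E
```

```text
pics
scene feeder [([0.713, 0.159, 0.212], 0.62, [386.0, 275.0])]
scene lip [([0.713, 0.162, 0.204], 0.87, [387.0, 278.0])]
scene gate []
scene gate_grip []
scene bay_centre [([0.718, 0.161, 0.212], 0.58, [387.0, 277.0])]
scene pan [([0.607, -0.336, 0.008], 0.62, [193.0, 278.0])]
scene pan_grip [([0.611, -0.336, 0.006], 0.84, [192.0, 279.0]), ([0.714, 0.162, 0.203], 0.35, [387.0, 278.0])]
scene blank [([0.668, 0.186, 0.253], 0.82, [400.0, 248.0])]
scene bottle [([0.814, -0.11, 0.155], 0.57, [259.0, 322.0])]
scene bowl [([0.368, -0.102, 0.034], 0.84, [288.0, 213.0])]
scene jar [([0.486, 0.365, 0.107], 0.94, [457.0, 235.0])]
scene fruit1_center []
top feeder [([0.763, 0.156, 0.225], 0.72, [254.0, 157.0]), ([0.614, 0.051, 0.132], 0.52, [301.0, 228.0])]
top lip [([0.758, 0.155, 0.23], 0.75, [254.0, 158.0])]
top gate [([0.61, 0.047, 0.13], 0.75, [303.0, 230.0]), ([0.664, 0.054, 0.24], 0.29, [299.0, 199.0])]
top gate_grip [([0.611, 0.048, 0.129], 0.52, [303.0, 230.0])]
top bay_centre [([0.754, 0.155, 0.228], 0.76, [254.0, 160.0])]
top pan [([0.625, -0.339, 0.005], 0.9, [454.0, 232.0])]
top
[... 377 characters left out ...]
nt_pos': array([-1.39499607e+00,  5.26928965e-02,  1.61293485e+00,  3.25606521e-05,
        1.47600017e+00, -1.19030930e-01]), 'joint_vel': array([-0.00034203,  0.00060588, -0.00074146,  0.00156318, -0.00090476,
       -0.00103713]), 'joint_efforts': array([-7.98949914e-04, -3.93681443e+01, -3.70453441e+01, -2.45534184e-04,
        5.50256282e-04, -1.29463527e-05]), 'tool_pos': array([ 0.18159577, -0.59800334,  0.25328714]), 'tool_rot': array([-1.80824286e-05,  9.89154210e-01,  1.46880727e-01,  1.57003332e-05]), 'contact_force': array([-0.23275877, -0.80163314, -0.1266035 ]), 'ft_torque': array([ 0.00331601, -0.04038731,  0.04754259]), 'grasp_force': 0.0, 'gripper_width': 0.9997109998186914}
```

View pics/s.png

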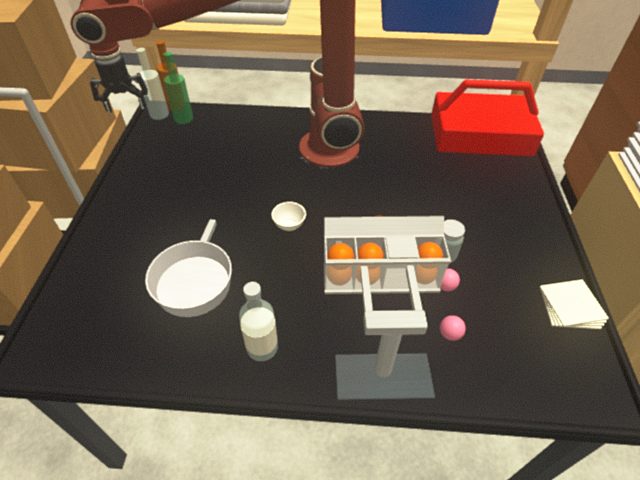

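View pics/t.png

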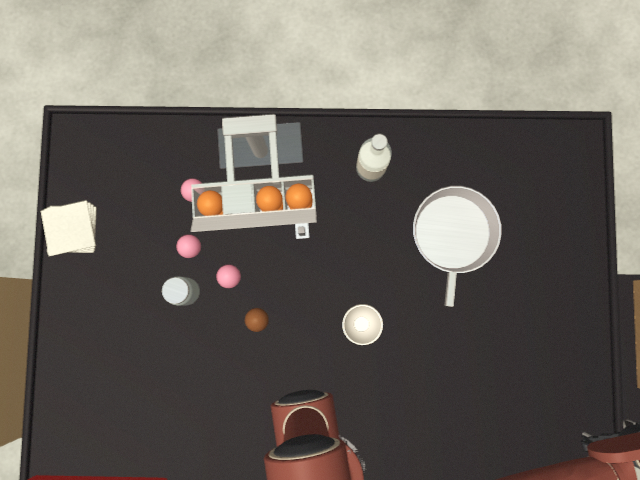

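The scene picture shows the blank at (400,248), the feeder around (385,255), the pan at (190,278) with its handle towards the robot, the bottle at (258,322) and the bowl at (289,215). In the top picture, orange fruit sits at (299,196), (269,199) and (210,203), with the blank at (238,197) on the third bay and the gate post at (302,230). The pink balls (192,189), (188,246), (228,276) and the brown one (255,320) are look-alikes outside the feeder.

Four fruits are therefore bays 1 and 2, so the gate needs to open about 150 mm.

Run:
```python
from h import *
f=grab_frame('top'); print(get_calibration('top')['pose'][:3,3])
cv2.imwrite('pics/c.png',cv2.resize(f[105:255,170:340],None,fx=4.5,fy=4,interpolation=cv2.INTER_CUBIC)[:,:,::-1])
for q in ['pan','bottle','bowl','blank','gate','lip','feeder','jar']:
    for r in regions_of('top',q)[:2]:
        m=r['pixels'].astype(np.uint8);c,_=cv2.findContours(m,0,2);c=max(c,key=cv2.contourArea)
        ys,xs=np.nonzero(m);print(q,round(r['score'],2),m.sum(),xs.min(),xs.max(),ys.min(),ys.max(),cv2.minEnclosingCircle(c),cv2.minAreaRect(c))
hsv=cv2.cvtColor(f,cv2.COLOR_RGB2HSV);m=cv2.inRange(hsv,(5,200,150),(20,255,255))
n,_,st,ce=cv2.connectedComponentsWithStats(m)
for i in range(1,n):
    if st[i,4]>50:print('orange',st[i],ce[i],ray('top',ce[i],.245))
```

```text
[ 0.44250857 -0.00867849  1.47901358]
pan 0.97 6185 415 501 187 305 ((458.0, 246.2051239013672), 59.63931655883789) ((462.09967041015625, 239.35108947753906), (108.96052551269531, 85.88230895996094), 63.8531608581543)
bottle 0.72 1156 357 390 134 180 ((374.75, 156.9166717529297), 23.788814544677734) ((374.6551513671875, 156.862060546875), (29.711254119873047, 47.53800582885742), 21.801410675048828)
bowl 0.85 1258 343 382 305 344 ((362.5, 324.5), 20.408430099487305) ((362.5, 324.5), (39.0, 39.0), 90.0)
bowl 0.18 533 286 312 184 208 ((298.96429443359375, 196.3142852783203), 13.239645957946777) ((299.0, 196.0), (24.0, 26.0), 90.0)
blank 0.76 841 223 254 183 213 ((238.1501922607422, 198.45184326171875), 19.6107177734375) ((238.35214233398438, 198.13426208496094), (29.380172729492188, 29.879199981689453), 86.42366790771484)
gate 0.61 191 251 308 206 238 ((302.12579345703125, 230.3838653564453), 8.847661972045898) ((302.0, 230.5), (15.0, 12.0), 90.0)
lip 0.59 7896 192 317 115 238 ((252.60655212402344, 182.60655212402344), 76.93704223632812) ((254.5, 176.5), (123.0, 125.0), 90.0)
feeder 0.63 7560 192 316 115 238 ((252.56427001953125, 183.4241943359375), 76.4025650024414) ((254.0, 176.5), (123.0, 124.0), 90.0)
jar 0.89 846 163 198 277 305 ((180.61428833007812, 290.5), 17.9587459564209) ((180.5, 291.0), (28.0, 35.0), 90.0)
```

View pics/c.png

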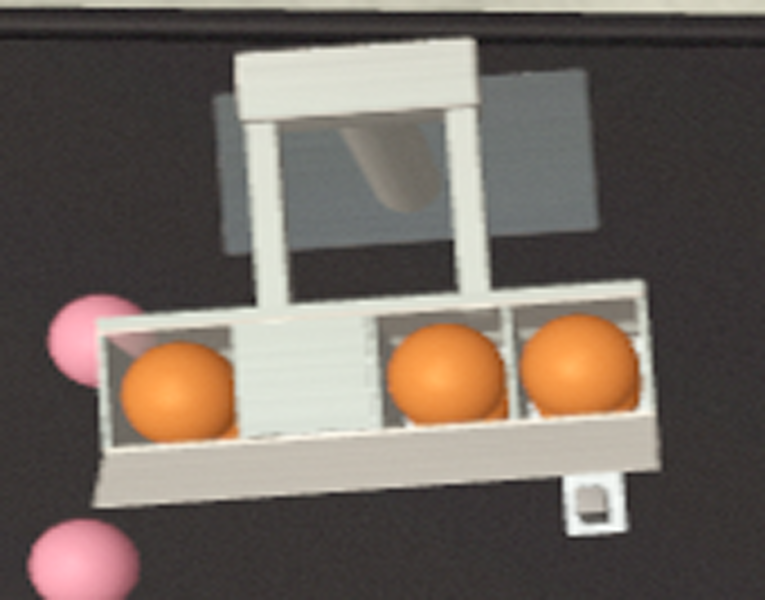

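The crop shows fruit in bays 1, 2 and 4, and the blank on bay 3. The lip's front corners are at crop (93,507) and (660,470), and the post top is at (591,498).

Run:
```python
from h import *
from scipy.optimize import least_squares
f=lambda u,v:np.array([170+u/4.5,105+v/4])
obs=[((-.067,.1335,.277),f(93,507)),((-.067,-.1335,.277),f(660,470)),((.0345,.1335,.25),f(98,320)),((.0345,-.1335,.25),f(645,282)),
((.24,.11,.012),f(213,95)),((.24,-.11,.012),f(585,70)),((.13,-.11,.012),f(599,229)),((.13,.11,.012),f(224,254)),((-.07,-.1,.186),f(590,497)),((0,.033,.254),(238.3,198))]
def W(p,P):
    c,s=np.cos(p[2]),np.sin(p[2]);return np.array([p[0]+c*P[0]-s*P[1],p[1]+s*P[0]+c*P[1],P[2]])
r=least_squares(lambda p:np.concatenate([proj('top',W(p,P))-o for P,o in obs]),[.68,.15,0],loss='soft_l1')
p=r.x;print('feeder',p,np.round(r.fun.reshape(-1,2),1).tolist())
for n,P in [('post',(-.07,-.1,.164)),('pan target',(0,-.06,0)),('lip-y',(-.067,-.1335,.277)),('lip+y',(-.067,.1335,.277))]:print(n,W(p,P))
fr=grab_frame('top')
m=regions_of('top','pan')[0]['pixels'].astype(np.uint8)
mo=cv2.morphologyEx(m,cv2.MORPH_OPEN,np.ones((15,15),np.uint8))
ys,xs=np.nonzero(mo);R=np.array([ray('top',(x,y),.06)[:2] for x,y in zip(xs,ys)])
print('pan',(R.max(0)+R.min(0))/2,R.max(0)-R.min(0))
c=(R.max(0)+R.min(0))/2
ys,xs=np.nonzero(m);H=np.array([ray('top',(x,y),.061)[:2] for x,y in zip(xs,ys)]);d=np.linalg.norm(H-c,axis=1)
h=H[(d>.13)];e=h.mean(0)-c;print('handle dir',np.degrees(np.arctan2(e[1],e[0])),d.max(),'grip',c+.15*e/np.linalg.norm(e))
print('bottle top',ray('top',(379,141),.25),'bowl',ray('top',(362.5,324.5),.05),'jar',ray('top',(176,291),.11))
s=state();print(s['tool_pos'],s['tool_rot'])
```

```text
feeder [0.66499682 0.15247323 0.08981719] [[0.3, -0.5], [-0.4, -0.8], [-0.4, 1.8], [-0.3, 2.0], [-0.1, -1.1], [0.4, -1.2], [0.3, -0.2], [-0.1, -0.0], [1.3, 0.4], [-0.4, 0.5]]
post [0.60424863 0.04659757 0.164     ]
pan target [0.67037861 0.09271509 0.        ]
lip-y [0.61024137 0.01350169 0.277     ]
lip+y [0.58629241 0.27942545 0.277     ]Traceback (most recent call last):
  File "<stdin>", line 14, in <module>
  File "h.py", line 9, in ray
    c=get_calibration(cam);K=np.array(c['camera_matrix']);T=np.array(c['pose'])
ValueError: time passes only in moves, steps and waits
```

```bash
sed -i 's/^from plant import \*/from plant import *\nimport functools\n_g=get_calibration\nget_calibration=functools.lru_cache(None)(_g)/' h.py
python3 - <<'E'
from h import *
fr=grab_frame('top')
m=regions_of('top','pan')[0]['pixels'].astype(np.uint8)
mo=cv2.morphologyEx(m,cv2.MORPH_OPEN,np.ones((15,15),np.uint8))
ys,xs=np.nonzero(mo);R=np.array([ray('top',(x,y),.06)[:2] for x,y in zip(xs,ys)])
c=(R.max(0)+R.min(0))/2
print('pan',c,R.max(0)-R.min(0))
ys,xs=np.nonzero(m);H=np.array([ray('top',(x,y),.061)[:2] for x,y in zip(xs,ys)]);d=np.linalg.norm(H-c,axis=1)
h=H[(d>.13)];e=h.mean(0)-c;print('handle dir',np.degrees(np.arctan2(e[1],e[0])),d.max(),'grip',c+.15*e/np.linalg.norm(e))
print('bottle top',ray('top',(379,141),.25),'bowl',ray('top',(362.5,324.5),.05),'jar',ray('top',(176,291),.11))
s=state();print(s['time'],s['tool_pos'],s['tool_rot'])
from scipy.spatial.transform import Rotation as Ro
print(Ro.from_quat(np.roll(s['tool_rot'],-1)).as_matrix())
E
```

```text
pan [ 0.62603713 -0.33534542] [0.21428803 0.2119431 ]
handle dir 172.97376519538258 0.19018191933596523 grip [ 0.4771636  -0.31699685]
bottle top [ 0.7948264  -0.12126752  0.25      ] bowl [ 0.38645052 -0.10060382  0.05      ] jar [0.46171103 0.34999493 0.11      ]
1.95 [ 0.18157079 -0.59802191  0.2532723 ] [-2.85890185e-05  9.89158190e-01  1.46853922e-01  7.82516779e-07]
[[ 9.56867851e-01  2.90523519e-01 -6.84875323e-06]
 [ 2.90523519e-01 -9.56867850e-01  5.67879549e-05]
 [ 9.94488475e-06 -5.63282923e-05 -9.99999998e-01]]
```

Request:
apply_moves(targets=[{"translation": [0, 0, 0], "twist": 0.84, "hand": 1}, {"translation": [0, 0, 0], "twist": 0.84, "hand": 1}, {"translation": [0, 0, 0], "twist": 0.84, "hand": 1}, {"translation": [0, 0, 0], "twist": 0.84, "hand": 1}, {"translation": [0, 0, 0], "twist": 0.84, "hand": 1}, {"translation": [0.29, -0.35, 0], "twist": 0, "hand": 1}, {"translation": [0.29, -0.35, 0], "twist": 0, "hand": 1}, {"translation": [0.29, -0.35, 0], "twist": 0, "hand": 1}])

```text
time: 2.75
tool_pos: [0.2817, -0.5038, 0.2533]
tool_rot: [0.0, 0.998, -0.063, 0.0]
contact_force: [2.1, -0.4, -0.0]
gripper_width: 1.002
grasp_force: 0.0
```

Request:
apply_moves(targets=[{"translation": [0.29, -0.35, 0], "twist": 0, "hand": 1}, {"translation": [0.29, -0.35, 0], "twist": 0, "hand": 1}, {"translation": [0.29, -0.35, 0], "twist": 0, "hand": 1}, {"translation": [0.29, -0.35, 0], "twist": 0, "hand": 1}, {"translation": [0.29, -0.35, 0], "twist": 0, "hand": 1}, {"translation": [0.29, -0.35, 0], "twist": 0, "hand": 1}, {"translation": [0, 0, 0], "twist": 0, "hand": 1}, {"translation": [0, 0, 0], "twist": 0, "hand": 1}])

```text
time: 3.55
tool_pos: [0.4804, -0.3174, 0.2533]
tool_rot: [0.0, 0.998, -0.061, -0.0]
contact_force: [-0.0, -0.1, -0.6]
gripper_width: 0.998
grasp_force: 0.0
```

```bash
cat >> h.py <<'E'
from scipy.spatial.transform import Rotation as Ro
def go(P,yaw=None):
    s=state();M=Ro.from_quat(np.roll(s['tool_rot'],-1)).as_matrix()
    a=np.degrees(np.arctan2(M[1,0],M[0,0]))
    print('t',s['time'],'tcp',np.round(s['tool_pos'],4),'yaw',round(a,2),'F',np.round(s['contact_force'],1),'w',s['gripper_width'],s['grasp_force'])
    d=M.T@(np.asarray(P)-s['tool_pos']);print('units',np.round(d*10,3),'twist',None if yaw is None else np.round(-np.radians(yaw-a)*10,2))
E
python3 - <<'E'
from h import *
f=save('wrist','w.png')
go([.477,-.317,.052],-7)
for q in ['pan_grip','pan']:print([(r['point'],r['score']) for r in recognise('wrist',q)])
print(proj('wrist',[.477,-.317,.061]))
E
```

```text
t 3.6 tcp [ 0.4798 -0.3182  0.2533] yaw -7.14 F [-0.2  0.3 -0.2] w 0.9986666251385938 0.0
units [-0.028 -0.009  2.013] twist -0.03
[([0.6026, -0.3206, 0.0046], 0.83)]
[([0.5988, -0.3244, 0.0067], 0.72)]
[313.9996642  215.31363166]
```

View pics/w.png

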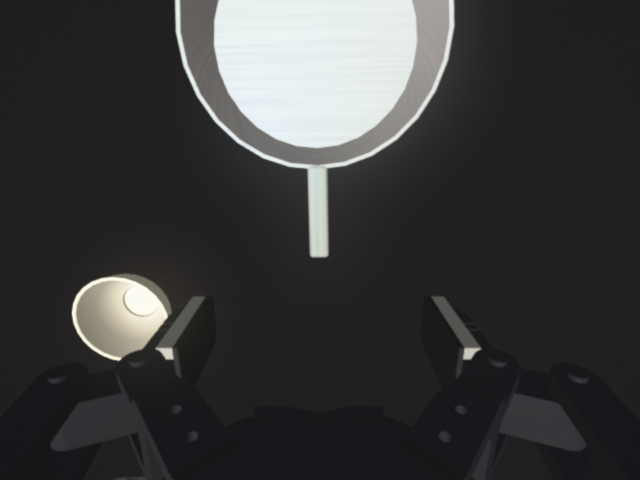

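The handle is centred at (318,215), between the fingers and aligned with them. I'm lowering and gripping.

Request:
apply_moves(targets=[{"translation": [-0.02, 0, 0.4], "twist": 0, "hand": 1}, {"translation": [0, 0, 0.4], "twist": 0, "hand": 1}, {"translation": [0, 0, 0.4], "twist": 0, "hand": 1}, {"translation": [0, 0, 0.4], "twist": 0, "hand": 1}, {"translation": [0, 0, 0.3], "twist": 0, "hand": 1}, {"translation": [0, 0, 0.1], "twist": 0, "hand": 1}, {"translation": [0, 0, 0], "twist": 0, "hand": 0}, {"translation": [0, 0, 0], "twist": 0, "hand": 0}])

```text
time: 4.5
tool_pos: [0.4786, -0.3192, 0.0551]
tool_rot: [0.001, 0.998, -0.063, 0.001]
contact_force: [0.3, 1.0, 0.1]
gripper_width: 0.688
grasp_force: 0.0
```

Request:
apply_moves(targets=[{"translation": [0, 0, 0], "twist": 0, "hand": 0}, {"translation": [0, 0, 0], "twist": 0, "hand": 0}, {"translation": [0, 0, 0], "twist": 0, "hand": 0}, {"translation": [0, 0, 0], "twist": 0, "hand": 0}])

```text
time: 4.9
tool_pos: [0.4789, -0.3181, 0.0552]
tool_rot: [0.0, 0.998, -0.062, 0.001]
contact_force: [-0.2, 2.0, 5.5]
gripper_width: 0.2
grasp_force: 58.9
```

Run:
```python
from h import *
go([.477,-.317,.052],-7)
s=state();print(get_calibration('wrist')['pose'][:3,3]-s['tool_pos'])
```

```text
t 4.9 tcp [ 0.4789 -0.3181  0.0552] yaw -7.16 F [-0.2  2.   5.5] w 0.19998959496349958 58.871843218803406
units [-0.021 -0.008  0.032] twist -0.03
[ 0.07656531 -0.01116369  0.12010245]
```

Request:
apply_moves(targets=[{"translation": [0, 0, -0.1], "twist": 0, "hand": 0}, {"translation": [0, 0, -0.1], "twist": 0, "hand": 0}, {"translation": [0, 0, -0.1], "twist": 0, "hand": 0}, {"translation": [0, 0, -0.1], "twist": 0, "hand": 0}, {"translation": [0, 0, 0], "twist": 0.3, "hand": 0}, {"translation": [0, 0, 0], "twist": 0.4, "hand": 0}, {"translation": [0, 0, 0], "twist": 0.4, "hand": 0}, {"translation": [0, 0, 0], "twist": 0.27, "hand": 0}])

```text
time: 5.7
tool_pos: [0.4781, -0.3177, 0.094]
tool_rot: [-0.0, 0.991, -0.131, 0.0]
contact_force: [1.2, 1.7, -2.9]
gripper_width: 0.202
grasp_force: 58.8
```

Run:
```python
from h import *
save('wrist','w2.png')
go([.457,.098,.095],-15)
f=grab_frame('top')
m=regions_of('top','pan')[0]['pixels'].astype(np.uint8)
mo=cv2.morphologyEx(m,cv2.MORPH_OPEN,np.ones((15,15),np.uint8))
ys,xs=np.nonzero(mo);R=np.array([ray('top',(x,y),.10)[:2] for x,y in zip(xs,ys)]);print((R.max(0)+R.min(0))/2,R.max(0)-R.min(0))
```

```text
t 5.75 tcp [ 0.4781 -0.3179  0.0939] yaw -15.13 F [ 0.3  0.8 -3.7] w 0.2022501561817784 58.83480906486511
units [-1.289 -3.959 -0.012] twist -0.02
[ 0.62444144 -0.35148079] [0.18699078 0.20838995]
```

View pics/w2.png

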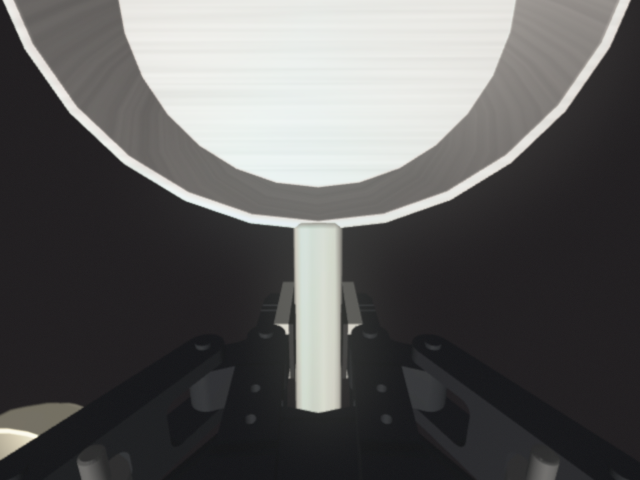

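The pan is held centred in the gripper at (318,310) and lifted, though it may be drooping slightly. I'm carrying it across.

Request:
apply_moves(targets=[{"translation": [-0.05, -0.15, 0], "twist": 0, "hand": 0}, {"translation": [-0.09, -0.28, 0], "twist": 0, "hand": 0}, {"translation": [-0.09, -0.28, 0], "twist": 0, "hand": 0}, {"translation": [-0.09, -0.28, 0], "twist": 0, "hand": 0}, {"translation": [-0.09, -0.28, 0], "twist": 0, "hand": 0}, {"translation": [-0.09, -0.28, 0], "twist": 0, "hand": 0}, {"translation": [-0.09, -0.28, 0], "twist": 0, "hand": 0}, {"translation": [-0.09, -0.28, 0], "twist": 0, "hand": 0}])

```text
time: 6.65
tool_pos: [0.4666, -0.0948, 0.0936]
tool_rot: [0.0, 0.991, -0.131, 0.0]
contact_force: [-0.2, -1.3, -3.5]
gripper_width: 0.197
grasp_force: 59.0
```

Request:
apply_moves(targets=[{"translation": [-0.09, -0.28, 0], "twist": 0, "hand": 0}, {"translation": [-0.09, -0.28, 0], "twist": 0, "hand": 0}, {"translation": [-0.09, -0.28, 0], "twist": 0, "hand": 0}, {"translation": [-0.09, -0.28, 0], "twist": 0, "hand": 0}, {"translation": [-0.09, -0.28, 0], "twist": 0, "hand": 0}, {"translation": [-0.09, -0.28, 0], "twist": 0, "hand": 0}, {"translation": [-0.06, -0.18, 0], "twist": 0, "hand": 0}, {"translation": [0, 0, 0], "twist": 0, "hand": 0}])

```text
time: 7.45
tool_pos: [0.4565, 0.1014, 0.0936]
tool_rot: [-0.001, 0.992, -0.129, 0.0]
contact_force: [0.6, 0.6, -2.5]
gripper_width: 0.199
grasp_force: 59.2
```

Run:
```python
from h import *
a=save('scene','s2.png')
go([.513,.127,.095],-15)
```

```text
t 7.5 tcp [0.4568 0.1002 0.0935] yaw -14.83 F [-0.1  0.8 -3.2] w 0.20193124470348975 59.19078290462494
units [ 0.475 -0.403 -0.014] twist 0.03
```

View pics/s2.png

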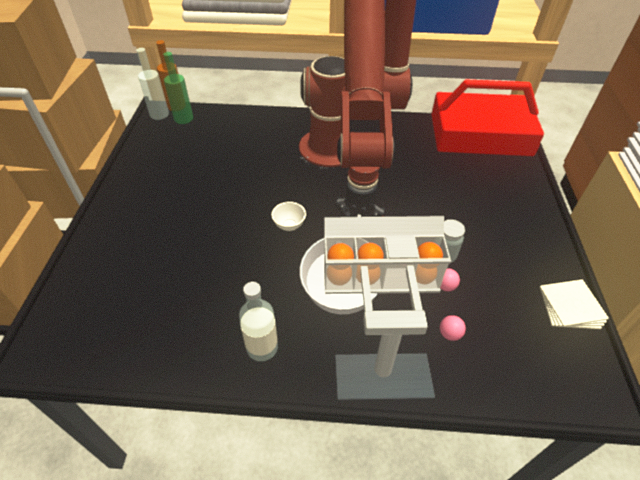

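The bottle and bowl are undisturbed, and the pan's rim shows at (330,280) under the feeder. I'm moving it in, then lowering.

Request:
apply_moves(targets=[{"translation": [0.1, -0.08, 0], "twist": 0, "hand": 0}, {"translation": [0.13, -0.11, 0], "twist": 0, "hand": 0}, {"translation": [0.13, -0.11, 0], "twist": 0, "hand": 0}, {"translation": [0.11, -0.1, 0], "twist": 0, "hand": 0}, {"translation": [0, 0, 0.1], "twist": 0, "hand": 0}, {"translation": [0, 0, 0.1], "twist": 0, "hand": 0}, {"translation": [0, 0, 0.1], "twist": 0, "hand": 0}, {"translation": [0, 0, 0.06], "twist": 0, "hand": 0}])

```text
time: 8.3
tool_pos: [0.5115, 0.1249, 0.0556]
tool_rot: [0.0, 0.991, -0.131, -0.001]
contact_force: [-3.5, 1.9, 1.2]
gripper_width: 0.2
grasp_force: 59.5
```

Request:
apply_moves(targets=[{"translation": [0, 0, 0.03], "twist": 0, "hand": 0}, {"translation": [0, 0, 0], "twist": 0, "hand": 0}])

```text
time: 8.5
tool_pos: [0.5122, 0.1251, 0.0555]
tool_rot: [0.0, 0.991, -0.131, -0.001]
contact_force: [-10.0, 1.2, 13.3]
gripper_width: 0.197
grasp_force: 61.2
```

Run:
```python
from h import *
a=save('scene','s3.png');save('wrist','w3.png')
cv2.imwrite('pics/s3c.png',cv2.resize(a[180:380,260:480],None,fx=3.4,fy=3)[:,:,::-1])
go([.513,.127,.055],-15)
```

```text
t 8.6 tcp [0.5122 0.1251 0.0555] yaw -15.03 F [-10.3   1.8  12.9] w 0.1979331476146982 61.1677622795105
units [ 0.003 -0.02   0.005] twist -0.01
```

View pics/s3c.png

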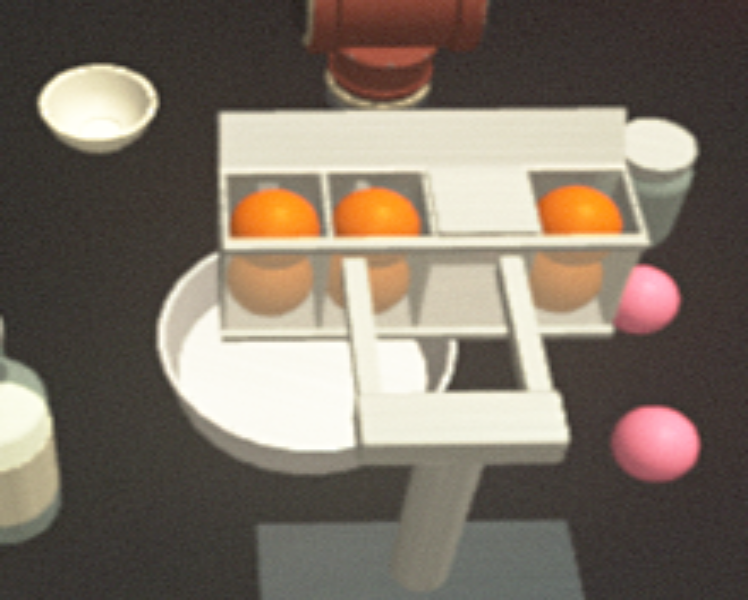

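The pan stands flat on the table under the first bays, at (300,350) in the crop, and all the fruit is still in place. I'm releasing and backing out along the handle.

Request:
apply_moves(targets=[{"translation": [0, 0, 0], "twist": 0, "hand": 0.4}, {"translation": [0, 0, 0], "twist": 0, "hand": 0.6}, {"translation": [0, 0, 0], "twist": 0, "hand": 0.6}, {"translation": [0, 0, 0], "twist": 0, "hand": 0.6}, {"translation": [-0.2, 0, 0], "twist": 0, "hand": 0.6}, {"translation": [-0.3, 0, 0], "twist": 0, "hand": 0.6}, {"translation": [-0.3, 0, -0.2], "twist": 0, "hand": 0.8}, {"translation": [0, 0, -0.4], "twist": 0, "hand": 1}])

```text
time: 9.4
tool_pos: [0.4289, 0.1458, 0.1093]
tool_rot: [0.002, 0.991, -0.13, -0.006]
contact_force: [1.1, -0.5, -0.8]
gripper_width: 0.919
grasp_force: 0.0
```

Request:
apply_moves(targets=[{"translation": [0, 0, -0.4], "twist": 0, "hand": 1}, {"translation": [0, 0, -0.4], "twist": -0.96, "hand": 1}, {"translation": [0, 0, 0], "twist": -0.96, "hand": 1}, {"translation": [0, 0, 0], "twist": -0.96, "hand": 1}, {"translation": [0, 0, 0], "twist": -0.96, "hand": 1}, {"translation": [0, 0, 0], "twist": -0.96, "hand": 1}, {"translation": [0, 0, 0], "twist": -0.96, "hand": 1}, {"translation": [0, 0, 0], "twist": -0.96, "hand": 1}])

```text
time: 10.2
tool_pos: [0.4357, 0.1459, 0.1941]
tool_rot: [0.0, 0.979, 0.205, -0.0]
contact_force: [-0.2, -0.6, -0.2]
gripper_width: 0.996
grasp_force: 0.0
```

Request:
apply_moves(targets=[{"translation": [0, 0, 0], "twist": -0.96, "hand": 1}, {"translation": [0, 0, 0], "twist": -0.96, "hand": 1}, {"translation": [0, 0, 0], "twist": -0.96, "hand": 1}, {"translation": [0, 0, 0], "twist": -0.96, "hand": 1}, {"translation": [0, 0, 0], "twist": -0.96, "hand": 1}, {"translation": [0, 0, 0], "twist": -0.96, "hand": 1}, {"translation": [0, 0, 0], "twist": -0.96, "hand": 1}, {"translation": [0, 0, 0], "twist": -0.96, "hand": 1}])

```text
time: 11.0
tool_pos: [0.4357, 0.1459, 0.1941]
tool_rot: [0.0, 0.831, 0.557, -0.0]
contact_force: [0.2, 0.9, 0.6]
gripper_width: 0.999
grasp_force: 0.0
```

Request:
apply_moves(targets=[{"translation": [0, 0, 0], "twist": -0.96, "hand": 1}, {"translation": [0, 0, 0], "twist": -0.96, "hand": 1}, {"translation": [0, 0, 0], "twist": -0.96, "hand": 1}, {"translation": [0, 0, 0], "twist": -0.96, "hand": 1}, {"translation": [0, 0, 0], "twist": -0.96, "hand": 1}, {"translation": [0, 0, 0], "twist": 0, "hand": 1}])

```text
time: 11.6
tool_pos: [0.4356, 0.1459, 0.1941]
tool_rot: [-0.0, 0.676, 0.737, -0.0]
contact_force: [-0.2, 0.2, -1.0]
gripper_width: 0.998
grasp_force: 0.0
```

```bash
cat >> h.py <<'E'
FP=[.665,.1525,.0898]
def Wf(x,y,z):
    c,s=np.cos(FP[2]),np.sin(FP[2]);return np.array([FP[0]+c*x-s*y,FP[1]+s*x+c*y,z])
def inF(P):
    c,s=np.cos(FP[2]),np.sin(FP[2]);d=np.asarray(P)[:2]-FP[:2];return np.array([c*d[0]+s*d[1],-s*d[0]+c*d[1]])
E
python3 - <<'E'
from h import *
s=state();print('feeder frame',inF(s['tool_pos']),s['joint_pos'])
go(Wf(-.21,-.16,.16),95.1)
f=grab_frame('top')
m=regions_of('top','pan')
r=recognise('top','pan')
print([(x['score'],inF(x['point'])) for x in r])
f=grab_frame('scene')
for r in regions_of('scene','pan')[:1]:
    ys,xs=np.nonzero(r['pixels']);print(r['score'],xs.min(),xs.max(),ys.min(),ys.max())
for n,x,y in [('c',-.015,-.062),('near bottom',.083,-.062),('-y rim',-.015,-.172)]:print(n,proj('scene',Wf(x,y,.06 if n!='near bottom' else 0)))
E
```

```text
feeder frame [-0.22903043  0.0139726 ] [ 1.60961584e-01 -3.18512950e-01  2.04882529e+00 -1.08039098e-04
  1.41143277e+00  7.42873380e-02]
t 11.6 tcp [0.4356 0.1459 0.1941] yaw 94.97 F [-0.2  0.2 -1. ] w 0.9981528723053519 0.0
units [-1.739  0.196  0.341] twist -0.02
[(0.76, array([-0.06461875, -0.06978622]))]
0.74 306 394 266 338
c [350.30090791 291.40273449]
near bottom [351.49280481 338.11936939]
-y rim [306.58115684 291.92121604]
```

The pan's left rim (306 px) and bottom edge (338 px) match the prediction, so it stands where intended. Next I'm bringing the open gripper to the −y side of the post.

Request:
apply_moves(targets=[{"translation": [-0.43, 0.05, 0], "twist": 0, "hand": 1}, {"translation": [-0.43, 0.05, 0], "twist": 0, "hand": 1}, {"translation": [-0.44, 0.05, 0.04], "twist": 0, "hand": 1}, {"translation": [-0.44, 0.05, 0.3], "twist": 0, "hand": 1}, {"translation": [0, 0.3, 0], "twist": 0, "hand": 1}, {"translation": [0, 0.3, 0], "twist": 0, "hand": 1}, {"translation": [0, 0.2, 0], "twist": 0, "hand": 1}, {"translation": [0, 0, 0], "twist": 0, "hand": 1}])

```text
time: 12.65
tool_pos: [0.5515, -0.0161, 0.1623]
tool_rot: [0.0, 0.676, 0.737, 0.0]
contact_force: [0.3, -0.6, -0.6]
gripper_width: 1.001
grasp_force: 0.0
```

Run:
```python
from h import *
s=state();print('feeder frame',inF(s['tool_pos']))
go(Wf(-.119,-.125,.16),95.1)
save('wrist','w4.png')
```

```text
feeder frame [-0.12816857 -0.15772186]
t 12.65 tcp [ 0.5515 -0.0161  0.1623] yaw 94.95 F [ 0.3 -0.6 -0.6] w 1.001427895093171 0.0
units [0.328 0.091 0.023] twist -0.03
```

View pics/w4.png

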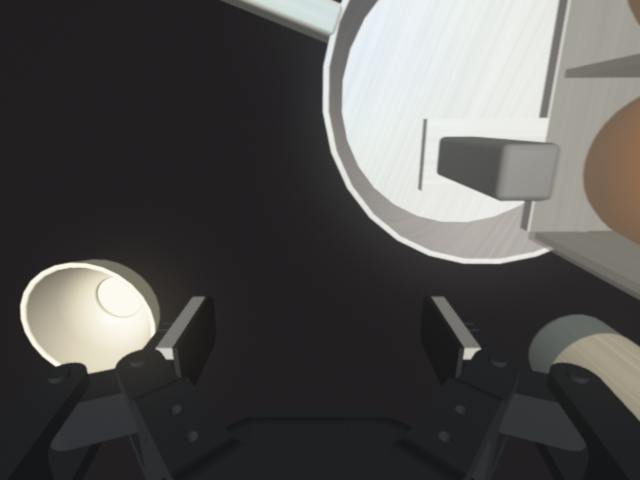

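The post is at (500,165) and the right finger at (455,330), so it will meet the post squarely after a further 9 mm towards the feeder. Starting the push.

Request:
apply_moves(targets=[{"translation": [0, 0.09, 0], "twist": 0, "hand": 1}, {"translation": [0.15, 0, 0.02], "twist": 0, "hand": 1}, {"translation": [0.15, 0, 0], "twist": 0, "hand": 1}, {"translation": [0.15, 0, 0], "twist": 0, "hand": 1}, {"translation": [0.15, 0, 0], "twist": 0, "hand": 1}, {"translation": [0, 0, 0], "twist": 0, "hand": 1}])

```text
time: 13.3
tool_pos: [0.5528, 0.0467, 0.1602]
tool_rot: [-0.0, 0.675, 0.738, -0.0]
contact_force: [-0.4, -0.3, -0.3]
gripper_width: 0.997
grasp_force: 0.0
```

Run:
```python
from h import *
s=state();print('feeder frame',inF(s['tool_pos']))
go(Wf(-.119,.038,.16),95.1)
save('wrist','w5.png')
```

```text
feeder frame [-0.12119336 -0.09533837]
t 13.3 tcp [0.5528 0.0467 0.1602] yaw 95.11 F [-0.4 -0.3 -0.3] w 0.9968874319892713 0.0
units [1.333 0.021 0.002] twist 0.0
```

View pics/w5.png

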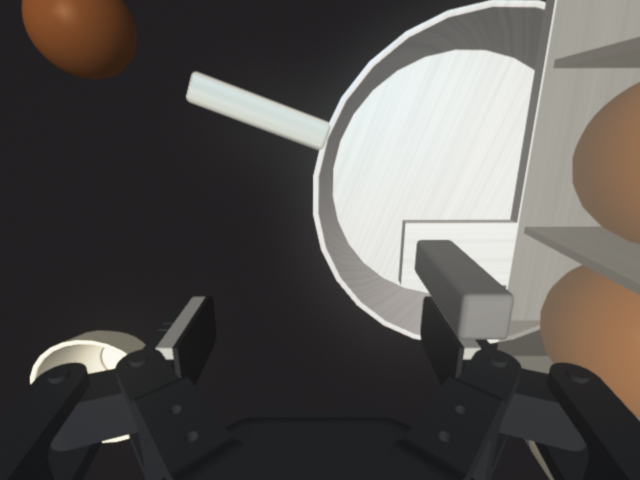

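The post is at (465,290), with the finger directly behind it at (455,330). Contact isn't confirmed yet, so I'm pushing on slowly while watching the force.

Request:
apply_moves(targets=[{"translation": [0.1, 0.02, 0], "twist": 0, "hand": 1}, {"translation": [0.1, 0, 0], "twist": 0, "hand": 1}, {"translation": [0.1, 0, 0], "twist": 0, "hand": 1}])

```text
time: 13.65
tool_pos: [0.5525, 0.0742, 0.1601]
tool_rot: [0.0, 0.676, 0.737, -0.002]
contact_force: [-2.2, -5.0, 0.5]
gripper_width: 1.002
grasp_force: 2.7
```

Run:
```python
from h import *
s=state();print('feeder frame',inF(s['tool_pos']))
go(Wf(-.119,.038,.16),95.1)
f=save('wrist','w6.png')
a=cv2.imread('pics/w5.png')
cv2.imwrite('pics/cmp.png',np.hstack([a[200:400,380:580],f[200:400,380:580,::-1]]).repeat(2,0).repeat(2,1))
```

```text
feeder frame [-0.11910158 -0.06790008]
t 13.65 tcp [0.5525 0.0742 0.1601] yaw 94.92 F [-2.2 -5.   0.5] w 1.0023150439350201 2.7373335510492325
units [ 1.059 -0.003 -0.002] twist -0.03
```

View pics/cmp.png

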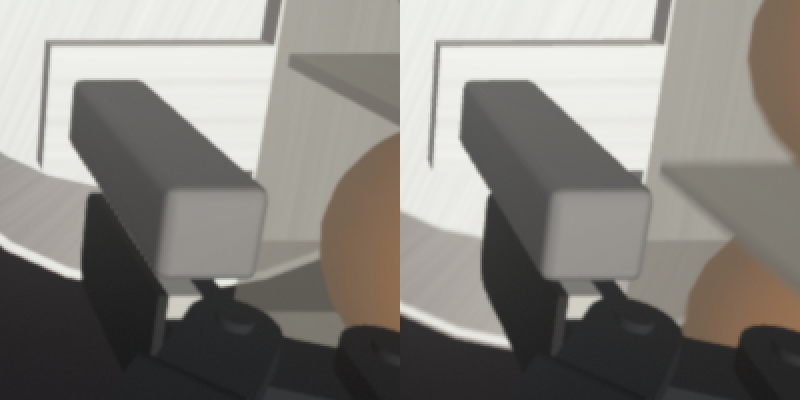

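The post keeps the same place relative to the finger in both frames, about (480,316), so it is in contact and moving with the finger. I'm computing the opening from the post top.

Run:
```python
from h import *
p=ray('wrist',(480,316.5),.186);print(inF(p),'opening',inF(p)[1]+.1, 'tool y',inF(state()['tool_pos']))
```

```text
[-0.06865477 -0.04775303] opening 0.052246972198723846 tool y [-0.11885505 -0.06603801]
```

Opening is about 52 mm, which matches contact at tool y + 19 mm. I'm continuing to about 163 mm; the allowed window is 140 to 215 mm.

Request:
apply_moves(targets=[{"translation": [0.15, 0, 0], "twist": 0, "hand": 1}, {"translation": [0.2, 0, 0], "twist": 0, "hand": 1}, {"translation": [0.2, 0, 0], "twist": 0, "hand": 1}, {"translation": [0.2, 0, 0], "twist": 0, "hand": 1}, {"translation": [0.15, 0, 0], "twist": 0, "hand": 1}, {"translation": [0.1, 0, 0], "twist": 0, "hand": 1}, {"translation": [0.07, 0, 0], "twist": 0, "hand": 1}, {"translation": [0.04, 0, 0], "twist": 0, "hand": 1}])

```text
time: 14.5
tool_pos: [0.543, 0.1857, 0.1601]
tool_rot: [-0.0, 0.676, 0.737, -0.0]
contact_force: [-1.7, -3.9, 0.5]
gripper_width: 1.001
grasp_force: 1.9
```

Request:
apply_moves(targets=[{"translation": [0, 0, 0], "twist": 0, "hand": 1}, {"translation": [0, 0, 0], "twist": 0, "hand": 1}, {"translation": [0, 0, 0], "twist": 0, "hand": 1}, {"translation": [0, 0, 0], "twist": 0, "hand": 1}, {"translation": [0, 0, 0], "twist": 0, "hand": 1}, {"translation": [0, 0, 0], "twist": 0, "hand": 1}, {"translation": [0, 0, 0], "twist": 0, "hand": 1}, {"translation": [0, 0, 0], "twist": 0, "hand": 1}])

```text
time: 15.3
tool_pos: [0.5433, 0.1853, 0.1603]
tool_rot: [-0.0, 0.676, 0.737, 0.0]
contact_force: [0.1, -0.5, -0.7]
gripper_width: 1.0
grasp_force: 0.0
```

Run:
```python
from h import *
s=state();print('feeder frame',inF(s['tool_pos']))
go(Wf(-.119,.038,.16),95.1)
a=grab_frame('scene');w=grab_frame('wrist')
cv2.imwrite('pics/d.png',np.hstack([cv2.resize(a[200:360,270:480],(420,320)),cv2.resize(w,(380,320))])[:,:,::-1])
```

```text
feeder frame [-0.11822224  0.04359901]
t 15.3 tcp [0.5433 0.1853 0.1603] yaw 94.98 F [ 0.1 -0.5 -0.7] w 1.0002899408794186 0.0
units [-0.056 -0.008  0.003] twist -0.02
```

View pics/d.png

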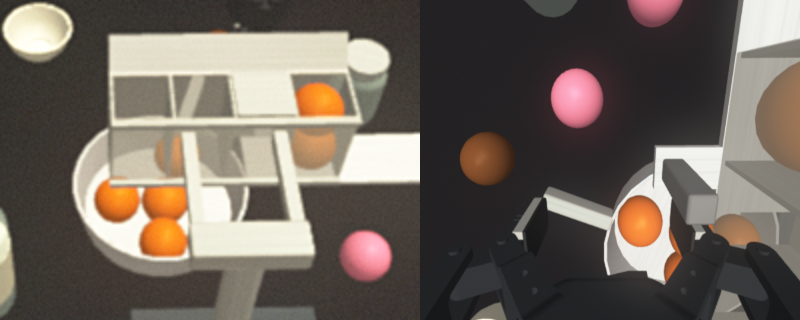

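Run:
```python
from h import *
p=ray('wrist',(370,330),.045);print(p,inF(p),proj('scene',p),'expected ~ (355,277)')
for u,v in [(117,200),(165,198),(163,240)]:
    q=ray('scene',(270+u/2,200+v/2),.04);print(inF(q),'from pan',np.linalg.norm(inF(q)-[-.015,-.062]))
print('bay2 lower would be at',proj('scene',Wf(0,-.033,.161)))
```

```text
[0.59111861 0.11253578 0.045     ] [-0.07716766 -0.03317756] [359.30403746 274.91573181] expected ~ (355,277)
[-0.00331422 -0.11679837] from pan 0.05603051703865353
[-0.00545065 -0.055842  ] from pan 0.011362706202933769
[ 0.05558612 -0.06260511] from pan 0.07058870978699636
bay2 lower would be at [365.80813738 271.87127337]
```

All four dropped fruits lie inside the pan (three in the scene view, the fourth at feeder (-77,-33) mm), and two remain in bay 4. I'm backing off and going round to the +y side of the post.

Request:
apply_moves(targets=[{"translation": [-0.02, 0, 0], "twist": 0, "hand": 1}, {"translation": [0, -0.25, 0], "twist": 0, "hand": 1}, {"translation": [0, -0.25, 0], "twist": 0, "hand": 1}, {"translation": [0.35, 0, 0], "twist": 0, "hand": 1}, {"translation": [0.35, 0, 0], "twist": 0, "hand": 1}, {"translation": [0, 0.25, 0], "twist": 0, "hand": 1}, {"translation": [0, 0.24, 0], "twist": 0, "hand": 1}, {"translation": [0, 0, 0], "twist": 0, "hand": 1}])

```text
time: 16.2
tool_pos: [0.5384, 0.2533, 0.1606]
tool_rot: [0.0, 0.676, 0.737, 0.001]
contact_force: [-0.4, -0.3, 0.8]
gripper_width: 1.0
grasp_force: 0.0
```

Run:
```python
from h import *
s=state();print('feeder frame',inF(s['tool_pos']))
go(Wf(-.119,-.083,.16),95.1)
```

```text
feeder frame [-0.11706056  0.11170822]
t 16.2 tcp [0.5384 0.2533 0.1606] yaw 94.97 F [-0.4 -0.3  0.8] w 1.0004839372721832 0.0
units [-1.947 -0.014  0.006] twist -0.02
```

Request:
apply_moves(targets=[{"translation": [-0.25, -0.02, 0], "twist": 0, "hand": 1}, {"translation": [-0.25, 0, 0], "twist": 0, "hand": 1}, {"translation": [-0.25, 0, 0], "twist": 0, "hand": 1}, {"translation": [-0.25, 0, 0], "twist": 0, "hand": 1}, {"translation": [-0.25, 0, 0], "twist": 0, "hand": 1}, {"translation": [-0.25, 0, 0], "twist": 0, "hand": 1}, {"translation": [-0.2, 0, 0], "twist": 0, "hand": 1}, {"translation": [-0.1, 0, 0], "twist": 0, "hand": 1}])

```text
time: 17.0
tool_pos: [0.5499, 0.0728, 0.1603]
tool_rot: [-0.0, 0.676, 0.737, 0.001]
contact_force: [0.7, 2.0, -0.7]
gripper_width: 0.998
grasp_force: 1.3
```

Request:
apply_moves(targets=[{"translation": [-0.05, 0, 0], "twist": 0, "hand": 1}, {"translation": [-0.04, 0, 0], "twist": 0, "hand": 1}, {"translation": [-0.03, 0, 0], "twist": 0, "hand": 1}, {"translation": [0, 0, 0], "twist": 0, "hand": 1}])

```text
time: 17.4
tool_pos: [0.5507, 0.0631, 0.1603]
tool_rot: [-0.001, 0.675, 0.738, 0.001]
contact_force: [-1.4, 6.6, 0.7]
gripper_width: 1.003
grasp_force: 3.4
```

Run:
```python
from h import *
s=state();print('feeder frame',inF(s['tool_pos']))
go(Wf(-.119,-.083,.16),95.1)
```

```text
feeder frame [-0.12182588 -0.07883082]
t 17.4 tcp [0.5507 0.0631 0.1603] yaw 95.06 F [-1.4  6.6  0.7] w 1.0034932888386108 3.427516892552376
units [-0.042  0.028  0.003] twist -0.01
```

Request:
apply_moves(targets=[{"translation": [-0.03, 0, 0], "twist": 0, "hand": 1}, {"translation": [0, 0, 0], "twist": 0, "hand": 1}])

```text
time: 17.6
tool_pos: [0.5507, 0.0629, 0.1604]
tool_rot: [-0.003, 0.674, 0.738, 0.003]
contact_force: [-1.5, 16.8, 2.4]
gripper_width: 0.999
grasp_force: 8.4
```

Request:
apply_moves(targets=[{"translation": [-0.03, 0, 0], "twist": 0, "hand": 1}, {"translation": [0, 0, 0], "twist": 0, "hand": 1}])

```text
time: 17.8
tool_pos: [0.5507, 0.0627, 0.1604]
tool_rot: [-0.005, 0.674, 0.739, 0.005]
contact_force: [-1.3, 27.2, 2.6]
gripper_width: 1.001
grasp_force: 13.4
```

The gate is hard against its stop: the force climbs and nothing moves. I'm backing off and retreating.

Request:
apply_moves(targets=[{"translation": [0.1, 0, 0], "twist": 0, "hand": 1}, {"translation": [0.05, -0.05, 0], "twist": 0, "hand": 1}, {"translation": [0, -0.25, 0], "twist": 0, "hand": 1}, {"translation": [0, -0.3, 0], "twist": 0, "hand": 1}, {"translation": [0, -0.3, -0.2], "twist": 0, "hand": 1}, {"translation": [0, 0, -0.4], "twist": 0, "hand": 1}, {"translation": [0, 0, -0.4], "twist": 0, "hand": 1}, {"translation": [0, 0, 0], "twist": 0, "hand": 1}])

```text
time: 18.6
tool_pos: [0.463, 0.062, 0.2672]
tool_rot: [0.005, 0.676, 0.737, 0.003]
contact_force: [-0.0, -0.1, 0.2]
gripper_width: 0.999
grasp_force: 0.0
```

Run:
```python
from h import *
go([.5,0,.3])
a=grab_frame('scene');w=grab_frame('top')
cv2.imwrite('pics/e.png',np.hstack([cv2.resize(a[180:380,240:480],(400,333)),cv2.resize(w[100:340,150:400],(347,333))])[:,:,::-1])
for q in ['gate','gate_grip']:print([(r['score'],inF(r['point'])) for r in recognise('top',q)])
for q in ['bottle','bowl','jar']:print(q,[(r['score'],r['point']) for r in recognise('scene',q)])
```

```text
t 18.6 tcp [0.463  0.062  0.2672] yaw 94.94 F [-0.  -0.1  0.2] w 0.9993057679867892 0.0
units [-0.651  0.319 -0.322] twist None
[(0.29, array([-0.00732536,  0.09594352]))]
[(0.61, array([ 0.00924925, -0.08015243])), (0.4, array([-0.05990171, -0.0909947 ]))]
bottle [(0.67, [0.8151, -0.1115, 0.1507])]
bowl [(0.86, [0.3685, -0.1, 0.0321])]
jar [(0.88, [0.4866, 0.3627, 0.1037]), (0.41, [0.6648, 0.2447, 0.2395])]
```

View pics/e.png

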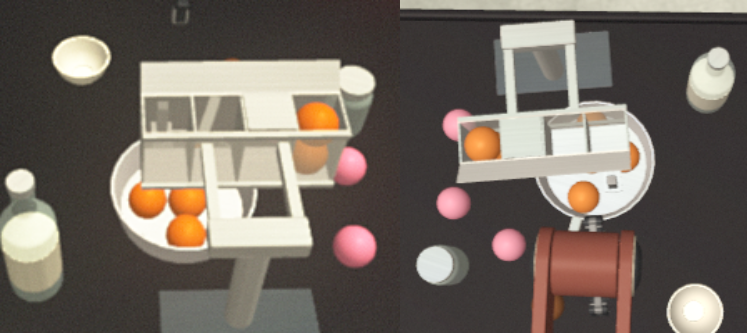

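Four mandarins are in the pan and two remain in bay 4. The post is back at its starting pixel, about (302,230), and the bottle, bowl and jar have not moved.

```bash
python3 -c "
from plant import *
print(job_done())"
```

```text
the job is handed in; nothing more can be done
None
```

The job is handed in, with no verdict returned: the last pictures show four mandarins in the pan under the feeder, two still in bay 4, the gate pushed shut against its stop, and the bottle, bowl and jar unmoved.

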